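# Trim the rocking assembly cradle to its mark and set it down

### The arm

A 6-joint arm with a two-finger parallel gripper is mounted at the origin on the work surface. World frame = base frame: x ahead of the robot, y to its left, z up, the work surface at z = 0. Lengths are in m, angles in rad, forces in N, time in s.
With the tool pointing down it reaches from about 0.35 to 0.875 m from the base axis. Payload 4.2 kg.
Tool frame: the origin (TCP) lies between the finger pads; the fingertips stand 25 mm ahead of it and the grasp point (between the pads) lies 6 mm ahead of it; z points along the fingers, y is the line along which they close (so a half turn about z gives the same grasp; the last joint's range is limited). The gripper opens to 85 mm and grips with 20 to 120 N. Pads are 22 mm wide; open, the fingers measure 114 mm over their backs; the gripper's body (76 mm by 85 mm) begins 54 mm behind the grasp point. The pads swing forward as they close: fully open they stand 13 mm farther back than shut.
Start: joints at [1.385, 0.385, 0.008, 0, -1.194, -0.259], TCP at [0.269, 0.564, 0.256] pointing down, gripper open.
Joint ranges: [-3.14, 3.14], [-1.21, 2.06], [-1.07, 1.41], [-3.16, 2.05], [-2.99, -0.16], [-3.1, 3.1]. Speed limits (rad/s): [2.79, 2.79, 3.14, 3.14, 3.14, 3.14].

### API

Orientations are given as a 3x3 rotation matrix whose columns are the frame's x, y, z axes.
In Python, from station import telemetry, eyes, order gives the robot as it stands.
- The arm moves only by the tool step_arm, never from a script. Its argument "rows" is a list of rows, each an object with "translation": the shift along the tool's x, y, z each as a share of 150 mm, from -1 to 1, a list of three; "rot": the turn, a rotation vector about the tool's x, y, z each as a share of 45 degrees, from -1 to 1, a list of three; "jaw": the opening, from 0 (shut) to 1 (fully open). In form: [{"translation": [dx, dy, dz], "rot": [rx, ry, rz], "jaw": jaw}, ...]. A call has 1 to 10 rows; each row is the pose to reach, as a shift and turn from the pose commanded when the call began, along the tool's axes at that moment; what a row does not reach only later rows make up. A row lasts 1/12 s, in which the tool goes at most 41.7 mm and 7.16 degrees, less where a joint would pass 70% of its speed; a pose out of reach is approached as far as the arm can. A call with a number of a shift or a turn outside -1 to 1 is refused whole. A call with a gripper value outside its range is refused whole. The fingers move at their own pace and stop on an object; "grip_force" is the grip in N (left out, the last holds). Time passes only in rows, so rows that repeat a pose let the fingers close. It gives the time, the measured TCP pose, the force, the opening and the grip force at its end, in the units of the state.
- telemetry.get_obs(): the state, without advancing time (a new reading comes with each control period).
- eyes.snapshot(name): name is "scene" or "side" or "wrist"; returns (picture, depth): 480x640x3 uint8, red, green, blue; 480x640 float32, m along the optical axis (not along the pixel's ray), 0 where there is no reading.
- eyes.calibration(name): a dict with "fx", "fy", "cx", "cy" (pixels), "world_to_cam" (4x4, takes a point from world to camera coordinates). Camera axes: x right, y down, z forward; pixel columns grow to the right and rows downward; lengths in m; the calibration is good to about 2 mm. A picture is of the moment at which its call begins: read the wrist's pose just before it. calibration takes no time and is no camera call; for the wrist camera it gives the pose at the moment of the call.
- order.finish_job(): hands the job in; it is judged then, once.
The state is a dict: "time_s": time; "q": joint angles; "dq": joint speeds; "effort": joint torques, N m; "ee_pos": TCP position; "eef_rot": TCP orientation; "ft_force": force on the tool from outside, world axes, zero at the start; "ft_torque": the same for the moment, N m; "finger_gap": finger opening in m; "grip_force": force on a finger pad.
Only numpy, scipy, OpenCV 4.12 (cv2) and the standard library are available. Lean on these libraries where they do the work, as an engineer would, in place of code of your own. Each camera call takes 0.05 s, during which the arm holds its last target. There are 200 camera calls.

### The job

The yellow rocking cradle carries a sheet-metal flower and lies tipped back on its rest. Pressing down on nothing but the red sprung roller, bring the red needle to the green flag and keep it steadily on the flag for six seconds while the joint is tacked; the cradle is top-heavy and will not stay there by itself. Then ease it back gently onto the rest it started from and let go of the roller, never letting it slam on a stop and leaving the jar, reel and clamp where they are.

Things in the scene. Friction and masses are not known exactly. Their poses are not given: they have to be found in the camera images.
- stand: Grey base plate 200 x 560 x 12 mm, two blue bearing uprights, four grey stop posts; fixed, its place and yaw vary. Origin: centre of its underside, on the table. x: along the cradle's pivot axis (level), y: along the base towards the roller's end, z up. The pivot axis lies 190 mm above the table, over the origin.
- cradle (a joint): Tilt of the rocking cradle, rad: 0 beam level, positive roller end (stand +y) down. Stops: -0.15 (the rest, where it starts) and +0.15. Nominal inertia 0.20 kg m2, damping 0.15 N m s/rad; gravity turns it to the rest with 0.39 - 1.77*tilt N m (varies some 20 percent), so unpressed it always falls back. Under a hand at fixed height it runs away either way, time constant 0.5 to 0.9 s.
- plunger (a joint): How far the roller is pressed in against its spring, m: 0 fully out, 0.10 bottomed. It moves square to the beam. The push is nominally 0.2 N + 71 N/m times this value; it springs out by itself when let go.
- axle (a point): Centre of the red roller, 60 mm in diameter, 50 mm long, turning freely about an axle along stand x. Press from above on its top line, 30 mm straight above this point; it stands 14 mm proud of the shroud. In the tilting frame of beam the axle is at y = 130 mm, z = 90 mm less the plunger's value.
- flag (a joint): Angle of the green flag on the white scale, rad, counted like cradle: the needle points at the middle of the flag when cradle equals flag. Lies between -0.05 and 0.05, stays fixed in a run. The flag is 18 mm wide at 112 mm radius, that is plus or minus 0.08 rad about its middle.
- flag_mid (a point): Middle of the green flag, 112 mm from the pivot axis, on the stand's +x side. Its z axis points away from the pivot.
- needle_tip (a point): Point on the red needle 112 mm from the pivot axis, on the stand's +x side; coincides in direction with flag_mid when the needle is on the middle of the flag. Its z axis points along the needle.
- stud_jar: Bystander: glass jar 64 mm in diameter, 85 mm high, standing in front of the stand (the robot's side). Origin: centre of its underside.
- wire_reel: Bystander: blue reel 100 mm in diameter, 45 mm high, lying beyond the stand. Origin: centre of its underside.
- bar_clamp: Bystander: dark bar clamp with red handle, 220 mm long, 30 mm high, lying in front of the stand. Origin: middle of its bar, on the table.
- beam: Yellow ladder frame: two rails 460 mm long at x = -50 and 50 mm, a dark steel bar weight, 48 mm in diameter, across each end (220 mm from the pivot), and the red needle, upright from the pivot on the stand's +x side, 135 mm long, 90 mm off the centre line. Origin on the pivot axis; y along the rails to the roller, z along the needle. Its mass varies 15 percent either way. Not to be touched.
- flower: White sheet-metal flower on an aluminium foot across the rails 52 mm from the pivot, away from the roller; 125 mm wide, its top 240 mm above the pivot. Its hidden mass, 1.2 kg nominal, varies 15 percent either way and the gravity torque on the cradle with it. Origin on the pivot axis. Not to be touched.
- shroud: Aluminium box around the roller, open on top, moving with it between the rails: 66 mm along stand x, 74 mm along the rails, its rim 16 mm above the axle. Origin at the axle. Not to be touched.

How it is judged:
On the way:
1. the needle stays on the green flag (within 0.08 rad of its middle) for 6 s, with the roller pressed (angle between the z axis of needle_tip and the z axis of flag_mid, either way round below 0.08 rad and value of joint plunger above 0.01 m), for 6 s.
At the end, for the whole second after the job is handed in: After the six seconds on the flag the cradle lies at rest on the stop it started from (tilt below -0.13 rad, turning slower than 0.05 rad/s), the roller is fully sprung out (within 6 mm), the bystanders are at rest (value of joint cradle below -0.13 rad and velocity of joint cradle between -0.05 and 0.05 rad/s and value of joint plunger below 0.006 m and linear speed of each of stud_jar, wire_reel, bar_clamp below 0.02 m/s); the robot touches nothing.
It fails at once if the cradle slams onto its rest (faster than 0.4 rad/s) (value of joint cradle below -0.13 rad and velocity of joint cradle below -0.4 rad/s).
It fails at once if the cradle slams onto the far stop (faster than 0.4 rad/s) (value of joint cradle above 0.13 rad and velocity of joint cradle above 0.4 rad/s).
It fails at once if the robot touches the beam, the flower or the shroud instead of the roller (contact force between any of the arm, the fingers and beam above 1 N or contact force between any of the arm, the fingers and flower above 1 N or contact force between any of the arm, the fingers and shroud above 1 N).
It fails at once if a bystander is moved more than 20 mm (distance of any of stud_jar, wire_reel, bar_clamp from where it was at the start of the episode above 0.02 m).
It also fails if it takes over 58 s, if anything falls off the work surface, if the arm or the gripper's body presses on something with over 40 N, if the wrist force passes 120 N, or if a joint passes its speed limit or range.

## Working session

There is one attempt and no reset: what is moved stays moved. The work goes in short steps, Python scripts to look and compute and a tool call to move; the robot and the scene stay as the last step left them, time stands still between calls to the robot, and variables do not carry over. Pictures are saved under pics/ and viewed, at most 10 in all, crops included, and the job is handed in when it is done.

Besides the shell and the picture viewer there is one more tool, called after "Emit:" by a JSON object that holds its "api" and its "payload". step_arm: Moves the arm, as the interface text tells. Its arguments: {"type":"object","properties":{"rows":{"type":"array"},"grip_force":{"type":"number"}},"required":["rows"]}

```bash
mkdir -p pics; ls
python3 - <<'E'
from station import telemetry, eyes, order
import cv2,numpy as np
o=telemetry.get_obs(); print(o)
for n in ("scene","side"):
    p,d=eyes.snapshot(n); cv2.imwrite(f"pics/{n}0.png",p[:,:,::-1]); np.savez(f"pics/{n}0.npz",p=p,d=d)
    print(n,eyes.calibration(n))
E
```

```text
pics
{'time_s': 0.0, 'q': array([ 1.38459763e+00,  3.85534953e-01,  6.60946431e-03, -5.19837570e-04,
       -1.19400739e+00, -2.58581473e-01]), 'dq': array([-0.00068512, -0.0001763 , -0.00099716, -0.00086787, -0.00026602,
        0.00081783]), 'effort': array([-6.90400229e-04, -3.92287910e+01,  1.88408464e+01,  4.18634221e+00,
       -4.63429664e-03,  9.51641965e-07]), 'ee_pos': array([0.26866781, 0.56370526, 0.25522508]), 'eef_rot': array([[ 9.02622774e-01, -4.30431608e-01, -8.70535433e-04],
       [-4.30432481e-01, -9.02620540e-01, -2.01008825e-03],
       [ 7.94423563e-05,  2.18905816e-03, -9.99997601e-01]]), 'ft_force': array([ 1.28478006, -0.75087883,  0.26098945]), 'ft_torque': array([0.00299198, 0.01624534, 0.01917519]), 'grip_force': 0.0, 'finger_gap': 0.08534688559862451}
scene {'fx': 462.4266822603089, 'fy': 462.4266822603089, 'cx': 315.120946573671, 'cy': 238.18101252465104, 'world_to_cam': array([[ 0.99346622,  0.11410775,  0.00207317, -0.54390924],
       [ 0.09265537, -0.79582147, -0.59840051, -0.03388444],
       [-0.06663226,  0.59468278, -0.80119444,  0.97824736],
       [ 0.        ,  0.        ,  0.        ,  1.        ]])}
side {'fx': 528.0648839804991, 'fy': 528.0648839804991, 'cx': 318.2940638010826, 'cy': 238.5855921651795, 'world_to_cam': array([[-0.88265894, -0.46993957, -0.00836664,  0.42898228],
       [-0.30275767,  0.58208705, -0.75466049,  0.37183051],
       [ 0.35951494, -0.66357476, -0.65606215,  0.66512191],
       [ 0.        ,  0.        ,  0.        ,  1.        ]])}
```

View pics/scene0.png

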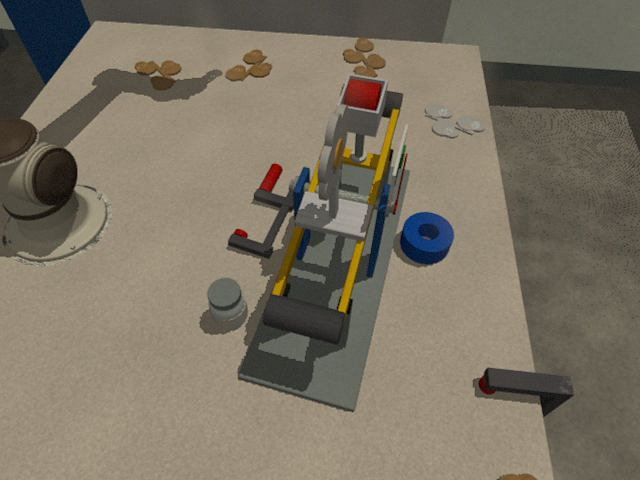

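View pics/side0.png

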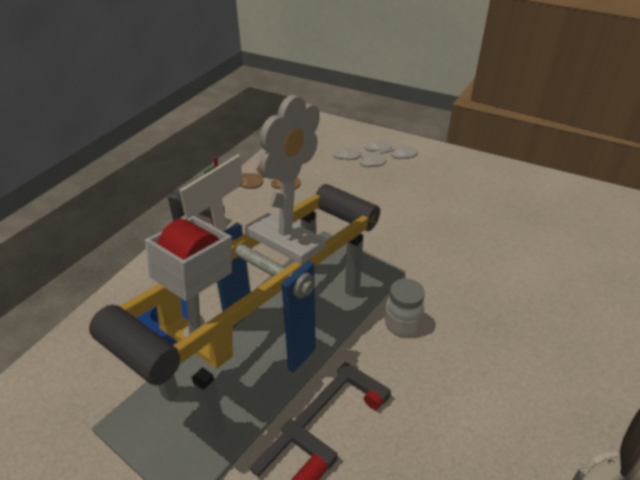

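Scene view: the stand runs upward in the image, with near base corners at (239,377) and (355,409) and the far right corner near (408,170). The roller is at (363,95), the jar at (227,300), the reel at (427,237) and the clamp at (262,215). Side view: the roller is at (187,240), the scale at (212,183), and the needle tip with the green flag near (212,165).

```bash
cat > h.py <<'E'
import numpy as np,cv2
from station import telemetry, eyes, order
def cam(n):
    c=eyes.calibration(n); return c
def ray(c,u,v):
    T=np.linalg.inv(c["world_to_cam"]); d=T[:3,:3]@np.array([(u-c["cx"])/c["fx"],(v-c["cy"])/c["fy"],1.])
    return T[:3,3],d
def onz(c,u,v,z):
    o,d=ray(c,u,v); return o+d*(z-o[2])/d[2]
def cloud(c,d,m):
    v,u=np.nonzero(m&(d>0)); z=d[v,u]
    P=np.c_[(u-c["cx"])/c["fx"]*z,(v-c["cy"])/c["fy"]*z,z,np.ones(len(z))]
    return (np.linalg.inv(c["world_to_cam"])@P.T).T[:,:3],u,v
def proj(c,P):
    p=c["world_to_cam"]@np.append(P,1.); return c["cx"]+c["fx"]*p[0]/p[2],c["cy"]+c["fy"]*p[1]/p[2]
def red(p):
    h=cv2.cvtColor(p,cv2.COLOR_RGB2HSV); return ((h[...,0]<6)|(h[...,0]>174))&(h[...,1]>180)&(h[...,2]>60)
def green(p):
    h=cv2.cvtColor(p,cv2.COLOR_RGB2HSV); return (h[...,0]>40)&(h[...,0]<85)&(h[...,1]>110)&(h[...,2]>40)
def yellow(p):
    h=cv2.cvtColor(p,cv2.COLOR_RGB2HSV); return (h[...,0]>18)&(h[...,0]<32)&(h[...,1]>170)&(h[...,2]>70)
E
python3 - <<'E'
from h import *
c=cam("scene");s=cam("side")
for uv in ((239,377),(355,409),(408,170)): print(uv,onz(c,*uv,.012).round(4))
for n,box in (("scene",(60,120,330,400)),("side",(210,265,140,240))):
    f=np.load(f"pics/{n}0.npz");p,d=f["p"],f["d"];k=cam(n)
    m=np.zeros(d.shape,bool);m[box[0]:box[1],box[2]:box[3]]=1
    P,u,v=cloud(k,d,red(p)&m); print(n,"roller",len(P),P.mean(0).round(4),P.min(0).round(4),P.max(0).round(4),u.mean(),v.mean())
    for nm,mk in (("red",red(p)),("green",green(p)),("yellow",yellow(p))):
        N,L,S,C=cv2.connectedComponentsWithStats(mk.astype(np.uint8))
        for i in range(1,N):
            if S[i,4]>5:
                Q,_,_=cloud(k,d,L==i); print(" ",nm,S[i],C[i].round(1),np.median(Q,0).round(3) if len(Q) else None)
E
python3 - <<'E'
import cv2
a=cv2.imread("pics/scene0.png")[80:240,330:430]; b=cv2.imread("pics/side0.png")[130:230,160:260]
import numpy as np
a=cv2.resize(a,None,fx=3.7,fy=3.7,interpolation=0); b=cv2.resize(b,(400,400),interpolation=0)
o=np.zeros((592,780,3),np.uint8); o[:a.shape[0],:a.shape[1]]=a; o[:400,375:775]=b; cv2.imwrite("pics/crop1.png",o)
E
```

```text
(239, 377) [ 0.4535 -0.2882  0.012 ]
(355, 409) [ 0.6479 -0.318   0.012 ]
(408, 170) [0.7346 0.2296 0.012 ]
scene roller 821 [0.614  0.0718 0.3208] [0.5862 0.0527 0.2991] [0.6407 0.1009 0.3294] 363.0755176613886 93.60901339829476
  red [345  79  36  31 821] [363.1  93.6] [0.614 0.07  0.322]
  red [259 164  23  28 320] [271.  177.4] [0.432 0.158 0.026]
  red [393 200   5  14  23] [395.  206.5] [ 0.682 -0.049  0.198]
  red [234 229  13   8  64] [240.5 232.6] [ 0.397 -0.001  0.026]
  red [481 376  14  18  71] [485.2 386.4] [ 0.855 -0.26   0.016]
  green [400 146   6  19  27] [402.5 154.3] [ 0.677 -0.051  0.313]
  yellow [ 342  109   57   98 1092] [376.1 158.2] [0.652 0.089 0.206]
  yellow [335 139   7  18  47] [338.  148.7] [ 0.588 -0.112  0.371]
  yellow [334 158   6   7  17] [336.1 160.9] [ 0.587 -0.122  0.356]
  yellow [308 161  11  31 135] [313.9 180.6] [ 0.547 -0.013  0.203]
  yellow [272 227  32  69 615] [286.9 262.5] [ 0.522 -0.162  0.179]
  yellow [337 241  28  73 613] [350.6 276.9] [ 0.621 -0.177  0.179]
side roller 1248 [0.6078 0.0946 0.3231] [0.5834 0.0683 0.3114] [0.6374 0.115  0.3293] 184.19791666666666 237.82692307692307
  red [ 159  220   57   38 1255] [184.2 237.8] [0.607 0.096 0.324]
  red [365 392  17  17 184] [373.  399.5] [0.391 0.005 0.022]
  red [293 455  34  25 460] [311.7 469.4] [0.42  0.142 0.026]
  yellow [295 196  23  22 247] [305.8 206.6] [ 0.611 -0.193  0.172]
  yellow [312 217  55  46 524] [342.5 237.3] [ 0.518 -0.148  0.176]
  yellow [233 237  23  12  93] [243.8 241.2] [ 0.635 -0.048  0.199]
  yellow [ 123  263  176  103 3672] [203.  319.5] [0.567 0.113 0.206]
```

View pics/crop1.png

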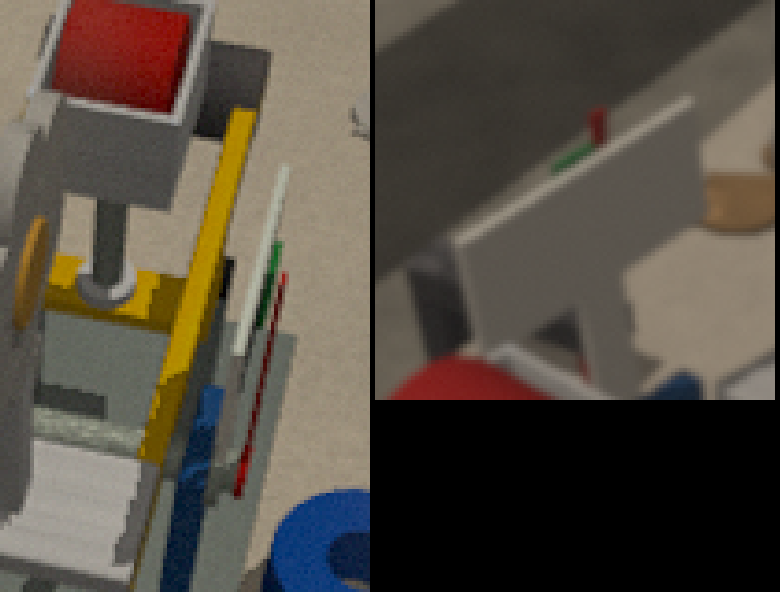

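The crop shows the red needle at scene (405,155)–(395,213), with the green flag beside it at (404,146)–(400,168), on the +y side of the needle. Next I estimate the flag angle and build a tilt measurement from the yellow rails.

```bash
cat >> h.py <<'E'
YAW=-.154; O=np.array([.594,-.0293,0]); X=np.array([np.cos(YAW),np.sin(YAW),0]);Y=np.array([-np.sin(YAW),np.cos(YAW),0]);Z=np.array([0,0,1.])
def W(x,y,z): return O+x*X+y*Y+z*Z
def S(P): Q=P-O; return np.c_[Q@X,Q@Y,Q[:,2]]
C0=cam("scene")
def rails(p,d):
    "tilt from rail points of scene: TLS line of z over y_s; raw"
    P,u,v=cloud(C0,d,yellow(p)); Q=S(P)
    m=(abs(abs(Q[:,0])-.05)<.02)&(abs(Q[:,1])<.24)&(abs(Q[:,2]-.19)<.06); Q=Q[m]
    out=[]
    w=np.ones(len(Q),bool)
    for _ in range(4):
        k=np.polyfit(Q[w,1],Q[w,2],1); r=Q[:,2]-np.polyval(k,Q[:,1]); w=abs(r)<.008
    return -np.arctan(k[0]),k[1],w.sum(),r[w].std()
E
python3 - <<'E'
from h import *
s=cam("side")
f=np.load("pics/scene0.npz");print(rails(f["p"],f["d"]))
for i in range(3):
    p,d=eyes.snapshot("scene"); print(rails(p,d))
print("needle pred", [np.round(proj(C0,W(.09,r*np.sin(-.15),.19+r*np.cos(-.15))),1) for r in (.03,.112,.135)], "side",np.round(proj(s,W(.09,.135*np.sin(-.15),.19+.135*np.cos(-.15))),1))
P,u,v=cloud(C0,f["d"],red(f["p"]));
h=cv2.cvtColor(f["p"],cv2.COLOR_RGB2HSV); sub=np.zeros((480,640),bool); sub[140:220,390:415]=1
m=((h[...,0]<10)|(h[...,0]>170))&(h[...,1]>110)&sub
P,u,v=cloud(C0,f["d"],m);Q=S(P); print("needle px",len(u),[(a,b) for a,b in zip(u[::6],v[::6])]); print(Q[::6].round(3))
P,u,v=cloud(C0,f["d"],green(f["p"])&sub);Q=S(P);print("green",Q[::3].round(3), u[::3],v[::3])
for xs in (.082,.086):
  for ph in (-.13,-.05,0,.05,.13):
    print(xs,ph,[np.round(proj(C0,W(xs,r*np.sin(ph),.19+r*np.cos(ph))),1) for r in (.105,.112,.119)],"side",np.round(proj(s,W(xs,.112*np.sin(ph),.19+.112*np.cos(ph))),1))
ps=np.load("pics/side0.npz");g=green(ps["p"]);hh=cv2.cvtColor(ps["p"],cv2.COLOR_RGB2HSV)
g=(hh[...,0]>40)&(hh[...,0]<90)&(hh[...,1]>60); g[:140]=0;g[190:]=0;g[:,:180]=0;g[:,240:]=0
vv,uu=np.nonzero(g);print("side green",len(uu),uu.min(),uu.max(),vv.min(),vv.max(),uu.mean(),vv.mean())
E
```

```text
(np.float64(-0.15048570559250077), np.float64(0.20141485629596262), np.int64(1967), np.float64(0.0013529755067688601))
(np.float64(-0.15053878582570954), np.float64(0.20140639051899364), np.int64(1990), np.float64(0.0013810366878624595))
(np.float64(-0.1505311060547555), np.float64(0.20142269414920733), np.int64(1977), np.float64(0.0013714992873060648))
(np.float64(-0.15006821720835659), np.float64(0.20141029169290323), np.int64(1987), np.float64(0.0013912014206554353))
needle pred [array([396.9, 197.4]), array([403.8, 165.4]), array([405.9, 155.1])] side [215.3 156.6]
needle px 86 [(np.int64(406), np.int64(153)), (np.int64(405), np.int64(157)), (np.int64(404), np.int64(163)), (np.int64(403), np.int64(169)), (np.int64(402), np.int64(175)), (np.int64(401), np.int64(180)), (np.int64(399), np.int64(186)), (np.int64(398), np.int64(191)), (np.int64(397), np.int64(197)), (np.int64(397), np.int64(201)), (np.int64(397), np.int64(203)), (np.int64(396), np.int64(205)), (np.int64(396), np.int64(207)), (np.int64(394), np.int64(210)), (np.int64(393), np.int64(213))]
[[ 0.086  0.343  0.002]
 [ 0.0
[... 1024 characters left out ...]
401.5, 149.5])] side [208.2 179.8]
0.082 0.13 [array([400.8, 153.6]), array([401.6, 149.6]), array([402.5, 145.6])] side [203.6 183.2]
0.086 -0.13 [array([400.6, 166.7]), array([401.2, 163.6]), array([401.9, 160.5])] side [216.6 172.7]
0.086 -0.05 [array([401.6, 162.4]), array([402.3, 159. ]), array([403. , 155.5])] side [212.  175.1]
0.086 0 [array([402.2, 159.9]), array([402.9, 156.3]), array([403.7, 152.7])] side [209.1 176.9]
0.086 0.05 [array([402.7, 157.5]), array([403.5, 153.8]), array([404.3, 150. ])] side [206.2 178.8]
0.086 0.13 [array([403.5, 154.1]), array([404.4, 150.1]), array([405.2, 146.1])] side [201.6 182.3]
side green 27 204 214 166 172 208.7037037037037 168.92592592592592
```

Rail tilt reads -0.150 at the rest stop, with about 0.3 mrad noise. The flag angle is about -0.01. I move over the roller now, with the gripper shut.

Emit:
{"api": "step_arm", "payload": {"rows": [{"translation":[0.4,0.2,-0.8],"rot":[0,0,0],"jaw":0},{"translation":[0.4,0.2,-0.8],"rot":[0,0,0],"jaw":0},{"translation":[0.855,0.46,-0.8],"rot":[0,0,0],"jaw":0},{"translation":[0.855,0.46,-0.8],"rot":[0,0,0],"jaw":0},{"translation":[0.855,0.46,-0.8],"rot":[0,0,0],"jaw":0},{"translation":[0.855,0.46,-0.8],"rot":[0,0,0],"jaw":0}]}}

```text
time_s: 0.75
ee_pos: [0.3578, 0.4437, 0.3809]
eef_rot: [[0.901, -0.434, 0.004], [-0.434, -0.901, 0.005], [0.002, -0.007, -1.0]]
ft_force: [-0.2, 0.5, 1.1]
finger_gap: 0.0121
grip_force: 0.0
```

Emit:
{"api": "step_arm", "payload": {"rows": [{"translation":[0.855,0.46,0],"rot":[0,0,0],"jaw":0},{"translation":[0.855,0.46,0],"rot":[0,0,0],"jaw":0},{"translation":[0.855,0.46,0],"rot":[0,0,0],"jaw":0},{"translation":[0.855,0.46,0],"rot":[0,0,0],"jaw":0},{"translation":[0.855,0.46,0],"rot":[0,0,0],"jaw":0}]}}

```text
time_s: 1.17
ee_pos: [0.4426, 0.3263, 0.3762]
eef_rot: [[0.901, -0.434, -0.0], [-0.434, -0.901, -0.001], [0.0, 0.001, -1.0]]
ft_force: [-0.5, 0.4, 0.5]
finger_gap: 0.0001
grip_force: 0.0
```

Emit:
{"api": "step_arm", "payload": {"rows": [{"translation":[0.855,0.46,0],"rot":[0,0,0],"jaw":0},{"translation":[0.855,0.46,0],"rot":[0,0,0],"jaw":0},{"translation":[0.855,0.46,0],"rot":[0,0,0],"jaw":0},{"translation":[0.855,0.46,0],"rot":[0,0,0],"jaw":0},{"translation":[0.855,0.46,0],"rot":[0,0,0],"jaw":0}]}}

```text
time_s: 1.58
ee_pos: [0.5287, 0.2095, 0.3755]
eef_rot: [[0.901, -0.434, -0.001], [-0.434, -0.901, -0.001], [-0.0, 0.001, -1.0]]
ft_force: [-0.1, -0.2, -0.1]
finger_gap: 0.0002
grip_force: 0.0
```

Emit:
{"api": "step_arm", "payload": {"rows": [{"translation":[0.84,0.45,0],"rot":[0,0,-0.37],"jaw":0},{"translation":[0.84,0.45,0],"rot":[0,0,-0.37],"jaw":0},{"translation":[0.84,0.45,0],"rot":[0,0,-0.37],"jaw":0},{"translation":[0.84,0.45,0],"rot":[0,0,-0.37],"jaw":0},{"translation":[0.84,0.45,0],"rot":[0,0,-0.37],"jaw":0},{"translation":[0.84,0.45,0],"rot":[0,0,-0.37],"jaw":0}]}}

```text
time_s: 2.08
ee_pos: [0.6122, 0.0967, 0.3751]
eef_rot: [[0.988, -0.155, -0.002], [-0.155, -0.988, -0.0], [-0.002, 0.0, -1.0]]
ft_force: [0.6, 0.4, -0.4]
finger_gap: -0.0001
grip_force: 0.0
```

Run:
```python
from h import *
o=telemetry.get_obs(); print(o["ee_pos"],o["eef_rot"].round(3).tolist(),o["ft_force"],S(o["ee_pos"][None]))
ps,ds=eyes.snapshot("side");p,d=eyes.snapshot("scene");print(rails(p,d))
cv2.imwrite("pics/ss.png",cv2.resize(np.hstack([p,ps])[:,:,::-1],(800,300)))
k=cam("side");print(proj(k,o["ee_pos"]),proj(C0,o["ee_pos"]))
```

```text
[0.61222299 0.09665364 0.3751153 ] [[0.988, -0.155, -0.002], [-0.155, -0.988, -0.0], [-0.002, 0.0, -1.0]] [ 0.63575692  0.38089828 -0.41960794] [[-0.00131295  0.12725829  0.3751153 ]]
(np.float64(-0.15082594537926633), np.float64(0.20138452081386146), np.int64(1996), np.float64(0.0014657163541745423))
(np.float64(171.38678178971645), np.float64(201.5298453745414)) (np.float64(365.81284491087285), np.float64(52.684032875479545))
```

View pics/ss.png

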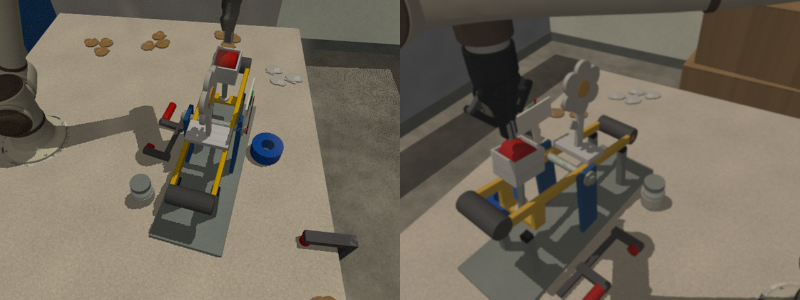

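```bash
cat > c.py <<'E'
"usage: c.py goal nextN  sent_z_shares...   (particle filter on tilt + planning of next z rows)"
import sys,os
from h import *
from scipy.optimize import least_squares
DT=1/96; TAU=.05; RNG=np.random.default_rng()
def dyn(s,z,noise=0):
    t,w,h0,g0,g1,J=s
    p=np.clip(.22+(.09-0)*np.cos(t)-.13*np.sin(t)-(z-.025+h0),0,.1)  # roller top height minus tip
    F=np.where(p>0,.2+71*p,0)
    T=F*(.13+(.09-p)*np.tan(t))-(g0-g1*t)-.15*w
    w=w+DT*T/J+noise; t=t+DT*w
    lo=t<=-.15; hi=t>=.15
    w=np.where((lo&(w<0))|(hi&(w>0)),0,w); t=np.clip(t,-.15,.15)
    return np.array([t,w,h0,g0,g1,J]),p
def zpath(z,zc,targets):
    out=[]
    for tg in targets:
        z0=zc; tg=z0+np.clip(tg-z0,-.0417,.0417)
        for i in range(8):
            zc=z0+(tg-z0)*(i+1)/8; z+=(zc-z)*min(1,DT/TAU); out.append(z)
    return out,z,zc
def run(P,zs,q=.004):
    for z in zs: P,_=dyn(P,z,q*RNG.standard_normal(P.shape[1]) if q else 0)
    return P
if __name__=="__main__":
    goal=float(sys.argv[1]);N=int(sys.argv[2]);sent=[float(a) for a in sys.argv[3:]]
    o=telemetry.get_obs(); zm=o["ee_pos"][2]; n=20000
    if os.path.exists("st.npz"):
        f=np.load("st.npz");P=f["P"];z=float(f["z"]);zc=float(f["zc"]);bias=float(f["b"])
    else:
        r=RNG.standard_normal; P=np.array([np.full(n,-.15),np.zeros(n),.004*r(n),.39+.05*r(n),1.77+.2*r(n),.2+.02*r(n)]);z=zc=zm;bias=0
    base=zc
    zs,z,zc=zpath(z,zc,[base-.15*a for a in sent]); P=run(P,np.array(zs)+bias)
    zerr=zm-(z+bias)
    if sent: bias+=.7*zerr
    meas=[]
    for k in range(2):
        p,d=eyes.snapshot("scene"); m=rails(p,d)[0]+.0003; meas.append(m)
        pr=P[0].mean(),P[0].std()
        if k==0: pr0=pr
        sg=np.hypot(.0015,.3*max(0,abs(m-P[0].mean())-3*P[0].std()))
        L=np.exp(-.5*((np.maximum(m,-.15)-P[0])/sg)**2)+1e-12; i=RNG.choice(n,n,p=L/L.sum()); P=P[:,i]
        jit=np.array([.0004,.003,.0003,.003,.02,.002])[:,None]*RNG.standard_normal(P.shape)
        rest=P[0]<=-.1499; P=P+jit; P[0]=np.where(rest,-.15,P[0]);P[1]=np.where(rest,0,P[1])
        zs,z,_=zpath(z,zc,[zc]); P=run(P,(np.array(zs)+bias)[:5])
    M=P.mean(1); print("t",round(telemetry.get_obs()["time_s"],2),"meas",np.round(meas,4),"pred",np.round(pr0,4),"zerr",round(zerr,4),"F",o["ft_force"].round(1),"tipS",S(o["ee_pos"][None])[0].round(4))
    print("est",M.round(4),"sd",P.std(1).round(4),"p",dyn(M,z+bias)[1].round(4))
    K=5; RATE=.12
    def sim(x):
        tg=[]
        for c in range(K): tg+= [x[2*c]]*2+[x[2*c+1]]*(N-2)+[x[2*c+1]]
        zs,_,_=zpath(z,zc,tg); s=M.copy(); tr=[]
        for zz in zs: s,p=dyn(s,zz+bias); tr.append((s[0],s[1],p))
        return np.array(tr)
    nn=K*(N+1)*8; tt=np.arange(1,nn+1)*DT; ref=M[0]+np.clip(goal-M[0],-RATE*tt,RATE*tt)
    def res(x):
        tr=sim(x)[::4]; return np.r_[(tr[:,0]-ref[::4])/.02,.3*np.maximum(0,abs(tr[:,1])-.25)/.02,np.maximum(0,tr[:,2]-.093)/.002,np.maximum(0,.012-tr[:,2])/.002,np.diff(np.r_[zc,x])/.015]
    x=min((least_squares(res,np.full(2*K,z0),max_nfev=25) for z0 in (zc,.375-.025-.03)),key=lambda r:r.cost).x
    tr=sim(x); print("plan shares z:",np.round((zc-x[:2])/.15,3),"| later",np.round((zc-x[2:6])/.15,3)); print("traj t",tr[::8*2,0].round(3)[:14],"w",tr[::16,1].round(2)[:14],"p",tr[::16,2].round(3)[:14])
    np.savez("st.npz",P=P,z=z,zc=zc,b=bias)
E
echo ok
```

```text
ok
```

Emit:
{"api": "step_arm", "payload": {"rows": [{"translation":[0.005,0.027,0],"rot":[0,0,0],"jaw":0},{"translation":[0.005,0.027,0],"rot":[0,0,0],"jaw":0},{"translation":[0.005,0.027,0.14],"rot":[0,0,0],"jaw":0},{"translation":[0.005,0.027,0.14],"rot":[0,0,0],"jaw":0},{"translation":[0.005,0.027,0.14],"rot":[0,0,0],"jaw":0},{"translation":[0.005,0.027,0.14],"rot":[0,0,0],"jaw":0}]}}

```text
time_s: 2.68
ee_pos: [0.612, 0.0929, 0.3561]
eef_rot: [[0.988, -0.153, 0.001], [-0.153, -0.988, -0.0], [0.001, 0.0, -1.0]]
ft_force: [0.5, -0.4, 0.6]
finger_gap: -0.0
grip_force: 0.0
```

```bash
time python3 c.py -0.01 6
```

```text
t 2.78 meas [-0.1498 -0.1502] pred [-0.15  0.  ] zerr 0.0 F [ 0.5 -0.4  0.6] tipS [-0.001   0.1235  0.3561]
est [-0.15    0.      0.      0.3903  1.7757  0.1999] sd [0.     0.     0.004  0.0502 0.2072 0.0202] p 0.0
plan shares z: [0.275 0.275] | later [0.275 0.275 0.275 0.275]
traj t [-0.15 -0.15 -0.15 -0.15 -0.15 -0.15 -0.15 -0.15 -0.15 -0.15 -0.15 -0.15
 -0.15 -0.15] w [0. 0. 0. 0. 0. 0. 0. 0. 0. 0. 0. 0. 0. 0.] p [0.    0.036 0.038 0.038 0.038 0.038 0.038 0.038 0.038 0.038 0.038 0.038
 0.038 0.038]
real	0m3.741s
user	0m1.537s
sys	0m0.175s
```

Emit:
{"api": "step_arm", "payload": {"rows": [{"translation":[0,0,0.1],"rot":[0,0,0],"jaw":0},{"translation":[0,0,0.2],"rot":[0,0,0],"jaw":0},{"translation":[0,0,0.3],"rot":[0,0,0],"jaw":0},{"translation":[0,0,0.37],"rot":[0,0,0],"jaw":0},{"translation":[0,0,0.37],"rot":[0,0,0],"jaw":0},{"translation":[0,0,0.37],"rot":[0,0,0],"jaw":0}]}}

```text
time_s: 3.28
ee_pos: [0.6124, 0.0924, 0.3011]
eef_rot: [[0.988, -0.153, 0.001], [-0.153, -0.988, -0.0], [0.001, 0.0, -1.0]]
ft_force: [0.1, -0.5, 4.7]
finger_gap: 0.0004
grip_force: 2.0
```

```bash
python3 c.py -0.01 6 .1 .2 .3 .37 .37 .37
```

```text
t 3.38 meas [-0.1503 -0.1506] pred [-0.15    0.0003] zerr 0.0003 F [ 0.1 -0.5  4.7] tipS [-0.0005  0.1231  0.3011]
est [-1.5000e-01  2.0000e-04  0.0000e+00  3.9150e-01  1.7784e+00  1.9990e-01] sd [2.000e-04 1.900e-03 4.000e-03 4.970e-02 2.081e-01 2.060e-02] p 0.0526
plan shares z: [0. 0.] | later [0. 0. 0. 0.]
traj t [-0.15 -0.15 -0.15 -0.15 -0.15 -0.15 -0.15 -0.15 -0.15 -0.15 -0.15 -0.15
 -0.15 -0.15] w [0. 0. 0. 0. 0. 0. 0. 0. 0. 0. 0. 0. 0. 0.] p [0.053 0.053 0.053 0.053 0.053 0.053 0.053 0.053 0.053 0.053 0.053 0.053
 0.053 0.053]
```

Emit:
{"api": "step_arm", "payload": {"rows": [{"translation":[0,0,0.02],"rot":[0,0,0],"jaw":0},{"translation":[0,0,0.04],"rot":[0,0,0],"jaw":0},{"translation":[0,0,0.06],"rot":[0,0,0],"jaw":0},{"translation":[0,0,0.08],"rot":[0,0,0],"jaw":0},{"translation":[0,0,0.09],"rot":[0,0,0],"jaw":0},{"translation":[0,0,0.09],"rot":[0,0,0],"jaw":0}]}}

```text
time_s: 3.88
ee_pos: [0.6123, 0.0925, 0.2862]
eef_rot: [[0.988, -0.154, 0.001], [-0.154, -0.988, -0.0], [0.001, -0.0, -1.0]]
ft_force: [1.3, 0.0, 4.8]
finger_gap: -0.0001
grip_force: 2.5
```

```bash
python3 c.py -0.01 6 .02 .04 .06 .08 .09 .09
```

```text
t 3.98 meas [-0.1462 -0.1445] pred [-0.1482  0.0051] zerr -0.0012 F [1.3 0.  4.8] tipS [-0.0006  0.1232  0.2862]
est [-0.1423  0.0504 -0.0023  0.3566  1.6803  0.2006] sd [0.002  0.0199 0.0035 0.0383 0.1852 0.0212] p 0.0683
plan shares z: [ 0.04 -0.04] | later [-0.075 -0.118 -0.117 -0.096]
traj t [-0.142 -0.128 -0.106 -0.083 -0.06  -0.038 -0.022 -0.013 -0.009 -0.009
 -0.009 -0.01  -0.01  -0.01 ] w [ 0.05  0.11  0.14  0.14  0.14  0.12  0.07  0.04  0.01 -0.   -0.   -0.
 -0.    0.  ] p [0.068 0.072 0.059 0.056 0.049 0.04  0.036 0.035 0.035 0.037 0.038 0.038
 0.038 0.038]
```

Emit:
{"api": "step_arm", "payload": {"rows": [{"translation":[0,0,0.04],"rot":[0,0,0],"jaw":0},{"translation":[0,0,0.04],"rot":[0,0,0],"jaw":0},{"translation":[0,0,-0.04],"rot":[0,0,0],"jaw":0},{"translation":[0,0,-0.04],"rot":[0,0,0],"jaw":0}]}}

```text
time_s: 4.32
ee_pos: [0.6118, 0.0924, 0.294]
eef_rot: [[0.988, -0.153, 0.0], [-0.153, -0.988, -0.0], [0.0, 0.0, -1.0]]
ft_force: [-0.7, -0.0, 3.8]
finger_gap: -0.0002
grip_force: 2.1
```

```bash
python3 c.py -0.01 5 .04 .04 -.04 -.04
```

```text
t 4.42 meas [-0.1039 -0.0973] pred [-0.1074  0.0131] zerr 0.0023 F [-0.7 -0.   3.8] tipS [-0.0011  0.123   0.294 ]
est [-0.0896  0.1387 -0.0022  0.3548  1.6645  0.2002] sd [0.0019 0.021  0.0034 0.0369 0.1922 0.0206] p 0.0544
plan shares z: [-0.011 -0.037] | later [-0.076 -0.068 -0.044 -0.041]
traj t [-0.088 -0.066 -0.046 -0.029 -0.016 -0.009 -0.008 -0.009 -0.01  -0.011
 -0.01  -0.01  -0.01  -0.01 ] w [ 0.14  0.13  0.11  0.09  0.06  0.02 -0.   -0.01 -0.    0.    0.    0.
 -0.   -0.  ] p [0.054 0.05  0.044 0.041 0.034 0.034 0.034 0.037 0.038 0.038 0.038 0.037
 0.037 0.038]
```

Emit:
{"api": "step_arm", "payload": {"rows": [{"translation":[0,0,-0.012],"rot":[0,0,0],"jaw":0},{"translation":[0,0,-0.012],"rot":[0,0,0],"jaw":0},{"translation":[0,0,-0.038],"rot":[0,0,0],"jaw":0},{"translation":[0,0,-0.038],"rot":[0,0,0],"jaw":0},{"translation":[0,0,-0.038],"rot":[0,0,0],"jaw":0}]}}

```text
time_s: 4.83
ee_pos: [0.6118, 0.0925, 0.298]
eef_rot: [[0.988, -0.154, -0.001], [-0.154, -0.988, 0.0], [-0.001, 0.0, -1.0]]
ft_force: [1.3, -0.0, 3.0]
finger_gap: 0.0004
grip_force: 1.6
```

```bash
sed -i 's/TAU=.05/TAU=.035/; s/if sent: bias+=.7\*zerr/if sent: z=zm; bias=0/; s/^    base=zc/    base=zc; z+=bias; bias=0/' c.py; python3 c.py -0.01 5 -.012 -.012 -.038 -.038 -.038
```

```text
t 4.93 meas [-0.0459 -0.0424] pred [-0.0359  0.017 ] zerr -0.0008 F [ 1.3 -0.   3. ] tipS [-0.0011  0.1231  0.298 ]
est [-0.0387  0.0649 -0.0018  0.3649  1.6013  0.1986] sd [0.002  0.0219 0.0034 0.033  0.1738 0.021 ] p 0.0429
plan shares z: [ 0.031 -0.029] | later [-0.019 -0.003 -0.002 -0.004]
traj t [-0.038 -0.027 -0.016 -0.01  -0.009 -0.009 -0.01  -0.01  -0.01  -0.01
 -0.01  -0.01  -0.01  -0.01 ] w [ 0.06  0.07  0.05  0.02 -0.   -0.   -0.   -0.    0.    0.    0.    0.
 -0.   -0.  ] p [0.043 0.046 0.036 0.035 0.036 0.039 0.039 0.039 0.039 0.039 0.039 0.039
 0.039 0.039]
```

Emit:
{"api": "step_arm", "payload": {"rows": [{"translation":[0,0,0.031],"rot":[0,0,0],"jaw":0},{"translation":[0,0,0.031],"rot":[0,0,0],"jaw":0},{"translation":[0,0,-0.029],"rot":[0,0,0],"jaw":0},{"translation":[0,0,-0.029],"rot":[0,0,0],"jaw":0},{"translation":[0,0,-0.029],"rot":[0,0,0],"jaw":0}]}}

```text
time_s: 5.35
ee_pos: [0.6119, 0.0926, 0.3031]
eef_rot: [[0.988, -0.154, 0.0], [-0.154, -0.988, 0.0], [0.0, -0.0, -1.0]]
ft_force: [-0.4, 0.2, 2.5]
finger_gap: -0.0
grip_force: 1.3
```

```bash
python3 c.py -0.01 6 .031 .031 -.029 -.029 -.029
```

```text
t 5.45 meas [-0.0045 -0.0013] pred [-0.0122  0.0168] zerr -0.0001 F [-0.4  0.2  2.5] tipS [-0.001   0.1232  0.3031]
est [ 1.2000e-03  4.7500e-02 -2.2000e-03  3.6160e-01  1.6458e+00  1.9920e-01] sd [0.0019 0.0216 0.0033 0.0313 0.1462 0.0225] p 0.0339
plan shares z: [-0.068  0.029] | later [0.032 0.02  0.018 0.02 ]
traj t [ 0.002  0.004 -0.003 -0.008 -0.011 -0.011 -0.01  -0.01  -0.01  -0.01
 -0.01  -0.01  -0.01  -0.01 ] w [ 0.05 -0.03 -0.04 -0.02 -0.01  0.    0.    0.    0.   -0.   -0.   -0.
 -0.    0.  ] p [0.034 0.024 0.039 0.039 0.04  0.039 0.038 0.038 0.038 0.038 0.038 0.038
 0.038 0.038]
```

Emit:
{"api": "step_arm", "payload": {"rows": [{"translation":[0,0,-0.068],"rot":[0,0,0],"jaw":0},{"translation":[0,0,-0.068],"rot":[0,0,0],"jaw":0},{"translation":[0,0,0.028],"rot":[0,0,0],"jaw":0},{"translation":[0,0,0.028],"rot":[0,0,0],"jaw":0},{"translation":[0,0,0.028],"rot":[0,0,0],"jaw":0},{"translation":[0,0,0.028],"rot":[0,0,0],"jaw":0}]}}

```text
time_s: 5.95
ee_pos: [0.6117, 0.0924, 0.2986]
eef_rot: [[0.988, -0.154, -0.001], [-0.154, -0.988, -0.0], [-0.001, 0.001, -1.0]]
ft_force: [-1.5, 0.5, 2.4]
finger_gap: 0.0002
grip_force: 1.4
```

```bash
python3 c.py -0.01 6 -.068 -.068 .028 .028 .028 .028
```

```text
t 6.05 meas [-0.0016 -0.001 ] pred [-0.0083  0.0202] zerr -0.0004 F [-1.5  0.5  2.4] tipS [-0.0012  0.123   0.2986]
est [-1.0000e-03  8.0000e-03 -2.2000e-03  3.5700e-01  1.6677e+00  1.9910e-01] sd [0.0019 0.0207 0.0032 0.0301 0.1278 0.023 ] p 0.0383
plan shares z: [-0.058 -0.005] | later [-0.003 -0.011 -0.012 -0.011]
traj t [-0.001 -0.001 -0.006 -0.009 -0.01  -0.011 -0.01  -0.01  -0.01  -0.01
 -0.01  -0.01  -0.01  -0.01 ] w [ 0.01 -0.02 -0.02 -0.01 -0.01  0.    0.    0.    0.   -0.   -0.   -0.
 -0.    0.  ] p [0.038 0.03  0.038 0.039 0.039 0.038 0.038 0.038 0.038 0.038 0.038 0.038
 0.038 0.038]
```

Emit:
{"api": "step_arm", "payload": {"rows": [{"translation":[0,0,-0.058],"rot":[0,0,0],"jaw":0},{"translation":[0,0,-0.058],"rot":[0,0,0],"jaw":0},{"translation":[0,0,-0.006],"rot":[0,0,0],"jaw":0},{"translation":[0,0,-0.006],"rot":[0,0,0],"jaw":0},{"translation":[0,0,-0.006],"rot":[0,0,0],"jaw":0},{"translation":[0,0,-0.006],"rot":[0,0,0],"jaw":0}]}}

```text
time_s: 6.55
ee_pos: [0.6123, 0.0925, 0.2994]
eef_rot: [[0.988, -0.154, 0.001], [-0.154, -0.988, -0.0], [0.001, -0.0, -1.0]]
ft_force: [1.5, -0.9, 3.3]
finger_gap: 0.0004
grip_force: 1.4
```

```bash
python3 c.py -0.01 7 -.058 -.058 -.006 -.006 -.006 -.006
```

```text
t 6.65 meas [-0.0033 -0.0025] pred [-0.0086  0.0174] zerr -0.0005 F [ 1.5 -0.9  3.3] tipS [-0.0006  0.1231  0.2994]
est [-0.0024  0.0092 -0.0022  0.3546  1.6869  0.1962] sd [0.0018 0.0191 0.0032 0.0293 0.1275 0.0222] p 0.0376
plan shares z: [-0.049 -0.001] | later [-0.003 -0.007 -0.007 -0.007]
traj t [-0.002 -0.002 -0.006 -0.009 -0.01  -0.01  -0.01  -0.01  -0.01  -0.01
 -0.01  -0.01  -0.01  -0.01 ] w [ 0.01 -0.02 -0.02 -0.01 -0.    0.    0.    0.    0.   -0.   -0.   -0.
  0.    0.  ] p [0.037 0.031 0.038 0.038 0.038 0.038 0.038 0.038 0.038 0.038 0.038 0.038
 0.038 0.038]
```

Emit:
{"api": "step_arm", "payload": {"rows": [{"translation":[0,0,-0.052],"rot":[0,0,0],"jaw":0},{"translation":[0,0,-0.052],"rot":[0,0,0],"jaw":0},{"translation":[0,0,-0.004],"rot":[0,0,0],"jaw":0},{"translation":[0,0,-0.004],"rot":[0,0,0],"jaw":0},{"translation":[0,0,-0.004],"rot":[0,0,0],"jaw":0},{"translation":[0,0,-0.004],"rot":[0,0,0],"jaw":0},{"translation":[0,0,-0.004],"rot":[0,0,0],"jaw":0}]}}

```text
time_s: 7.23
ee_pos: [0.6119, 0.0925, 0.2998]
eef_rot: [[0.988, -0.154, -0.0], [-0.154, -0.988, -0.0], [-0.0, 0.0, -1.0]]
ft_force: [-1.0, -0.2, 2.7]
finger_gap: 0.0001
grip_force: 1.4
```

```bash
python3 c.py -0.01 7 -.052 -.052 -.004 -.004 -.004 -.004 -.004
```

```text
t 7.33 meas [-0.008  -0.0083] pred [-0.0126  0.02  ] zerr -0.0007 F [-1.  -0.2  2.7] tipS [-0.001   0.1231  0.2998]
est [-0.0085 -0.0027 -0.0023  0.3539  1.6895  0.1965] sd [0.0019 0.0197 0.0031 0.0288 0.1296 0.0217] p 0.0379
plan shares z: [-0.008 -0.003] | later [-0.004 -0.004 -0.004 -0.004]
traj t [-0.009 -0.009 -0.01  -0.01  -0.01  -0.01  -0.01  -0.01  -0.01  -0.01
 -0.01  -0.01  -0.01  -0.01 ] w [-0. -0. -0. -0. -0.  0.  0.  0. -0. -0. -0. -0.  0.  0.] p [0.038 0.037 0.038 0.038 0.038 0.038 0.038 0.038 0.038 0.038 0.038 0.038
 0.038 0.038]
```

Emit:
{"api": "step_arm", "payload": {"rows": [{"translation":[0,0,-0.014],"rot":[0,0,0],"jaw":0},{"translation":[0,0,-0.014],"rot":[0,0,0],"jaw":0},{"translation":[0,0,-0.006],"rot":[0,0,0],"jaw":0},{"translation":[0,0,-0.006],"rot":[0,0,0],"jaw":0},{"translation":[0,0,-0.006],"rot":[0,0,0],"jaw":0},{"translation":[0,0,-0.006],"rot":[0,0,0],"jaw":0},{"translation":[0,0,-0.006],"rot":[0,0,0],"jaw":0}]}}

```text
time_s: 7.92
ee_pos: [0.6119, 0.0925, 0.3005]
eef_rot: [[0.988, -0.154, -0.0], [-0.154, -0.988, -0.0], [-0.0, 0.0, -1.0]]
ft_force: [-1.0, -0.9, 2.5]
finger_gap: -0.0002
grip_force: 1.4
```

```bash
python3 c.py -0.01 7 -.014 -.014 -.006 -.006 -.006 -.006 -.006
```

```text
t 8.02 meas [-0.0078 -0.0081] pred [-0.0141  0.0204] zerr -0.0008 F [-1.  -0.9  2.5] tipS [-0.001   0.1231  0.3005]
est [-8.0000e-03  3.0000e-04 -2.3000e-03  3.5210e-01  1.6849e+00  1.9610e-01] sd [0.0018 0.0197 0.0032 0.0291 0.1306 0.022 ] p 0.0369
plan shares z: [-0.007  0.002] | later [0.001 0.001 0.001 0.001]
traj t [-0.008 -0.008 -0.009 -0.01  -0.01  -0.01  -0.01  -0.01  -0.01  -0.01
 -0.01  -0.01  -0.01  -0.01 ] w [ 0.   -0.01 -0.01 -0.   -0.    0.    0.    0.   -0.   -0.   -0.   -0.
  0.    0.  ] p [0.037 0.036 0.037 0.038 0.038 0.037 0.037 0.037 0.037 0.037 0.037 0.037
 0.037 0.037]
```

Emit:
{"api": "step_arm", "payload": {"rows": [{"translation":[0,0,-0.008],"rot":[0,0,0],"jaw":0},{"translation":[0,0,-0.008],"rot":[0,0,0],"jaw":0},{"translation":[0,0,-0.002],"rot":[0,0,0],"jaw":0},{"translation":[0,0,-0.002],"rot":[0,0,0],"jaw":0},{"translation":[0,0,-0.002],"rot":[0,0,0],"jaw":0},{"translation":[0,0,-0.002],"rot":[0,0,0],"jaw":0},{"translation":[0,0,-0.002],"rot":[0,0,0],"jaw":0},{"translation":[0,0,-0.002],"rot":[0,0,0],"jaw":0}]}}

```text
time_s: 8.68
ee_pos: [0.6119, 0.0925, 0.3008]
eef_rot: [[0.988, -0.154, -0.0], [-0.154, -0.988, -0.0], [-0.0, 0.0, -1.0]]
ft_force: [-0.5, -0.5, 2.5]
finger_gap: 0.0002
grip_force: 1.4
```

```bash
python3 c.py -0.01 8 -.008 -.008 -.002 -.002 -.002 -.002 -.002 -.002
```

```text
t 8.78 meas [-0.0079 -0.0078] pred [-0.0135  0.0248] zerr -0.0008 F [-0.5 -0.5  2.5] tipS [-0.001   0.1231  0.3008]
est [-7.9000e-03 -8.0000e-04 -2.2000e-03  3.5030e-01  1.6782e+00  1.9780e-01] sd [0.0018 0.0197 0.0032 0.0297 0.1312 0.0227] p 0.0366
plan shares z: [-0.004  0.003] | later [0.002 0.002 0.002 0.002]
traj t [-0.008 -0.008 -0.009 -0.01  -0.01  -0.01  -0.01  -0.01  -0.01  -0.01
 -0.01  -0.01  -0.01  -0.01 ] w [-0.   -0.01 -0.   -0.   -0.    0.    0.    0.    0.   -0.   -0.   -0.
  0.    0.  ] p [0.037 0.036 0.037 0.037 0.037 0.037 0.037 0.037 0.037 0.037 0.037 0.037
 0.037 0.037]
```

Emit:
{"api": "step_arm", "payload": {"rows": [{"translation":[0,0,-0.006],"rot":[0,0,0],"jaw":0},{"translation":[0,0,-0.006],"rot":[0,0,0],"jaw":0},{"translation":[0,0,-0.001],"rot":[0,0,0],"jaw":0},{"translation":[0,0,-0.001],"rot":[0,0,0],"jaw":0},{"translation":[0,0,-0.001],"rot":[0,0,0],"jaw":0},{"translation":[0,0,-0.001],"rot":[0,0,0],"jaw":0},{"translation":[0,0,-0.001],"rot":[0,0,0],"jaw":0},{"translation":[0,0,-0.001],"rot":[0,0,0],"jaw":0}]}}

```text
time_s: 9.45
ee_pos: [0.6119, 0.0925, 0.301]
eef_rot: [[0.988, -0.154, -0.0], [-0.154, -0.988, 0.0], [-0.0, -0.0, -1.0]]
ft_force: [-1.2, -0.9, 2.7]
finger_gap: -0.0003
grip_force: 1.4
```

```bash
python3 c.py -0.01 8 -.006 -.006 -.001 -.001 -.001 -.001 -.001 -.001
python3 - <<'E'
from h import *
p,_=eyes.snapshot("side"); q,_=eyes.snapshot("scene")
a=cv2.resize(q[120:220,350:450],(390,390),interpolation=0);b=cv2.resize(p[130:230,160:260],(390,390),interpolation=0)
cv2.imwrite("pics/hold.png",np.hstack([a,b])[:,:,::-1])
E
```

```text
t 9.55 meas [-0.0079 -0.008 ] pred [-0.014   0.0243] zerr -0.0008 F [-1.2 -0.9  2.7] tipS [-0.001   0.1231  0.301 ]
est [-0.0081 -0.0021 -0.0023  0.3503  1.6708  0.1985] sd [0.0018 0.0194 0.0033 0.0302 0.1319 0.0223] p 0.0366
plan shares z: [-0.002  0.003] | later [0.002 0.002 0.002 0.002]
traj t [-0.008 -0.009 -0.01  -0.01  -0.01  -0.01  -0.01  -0.01  -0.01  -0.01
 -0.01  -0.01  -0.01  -0.01 ] w [-0. -0. -0. -0. -0.  0.  0.  0. -0. -0. -0. -0.  0.  0.] p [0.037 0.036 0.037 0.037 0.037 0.037 0.037 0.037 0.037 0.037 0.037 0.037
 0.037 0.037]
```

View pics/hold.png

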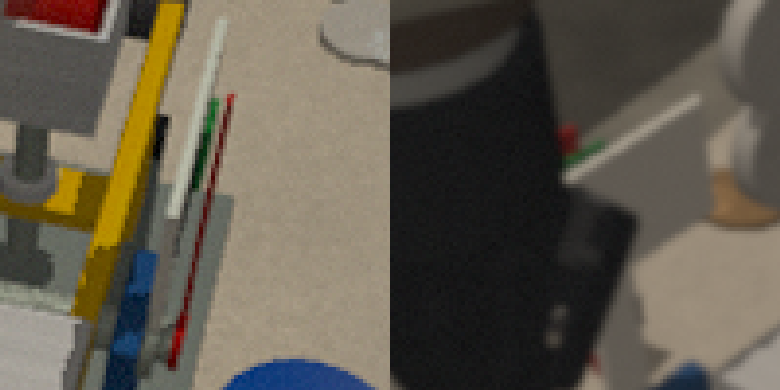

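In the hold picture, the needle (tip at scene ≈ (409,145)) runs beside the flag at (403–405,146–168). In the side view the needle tip is at u≈206, level with the flag, so it is on the flag. I carry on holding.

```bash
python3 c.py -0.01 8 0
```

```text
t 9.75 meas [-0.0076 -0.0082] pred [-0.0083  0.0033] zerr -0.0008 F [-1.2  0.3  2.2] tipS [-0.001   0.1231  0.301 ]
est [-8.1000e-03 -1.0000e-03 -2.4000e-03  3.5110e-01  1.6711e+00  1.9860e-01] sd [0.0018 0.0176 0.0034 0.0305 0.1357 0.0226] p 0.0367
plan shares z: [-0.004  0.003] | later [0.002 0.002 0.002 0.002]
traj t [-0.008 -0.009 -0.009 -0.01  -0.01  -0.01  -0.01  -0.01  -0.01  -0.01
 -0.01  -0.01  -0.01  -0.01 ] w [-0. -0. -0. -0. -0.  0.  0.  0.  0. -0. -0. -0.  0.  0.] p [0.037 0.036 0.037 0.037 0.037 0.037 0.037 0.037 0.037 0.037 0.037 0.037
 0.037 0.037]
```

Emit:
{"api": "step_arm", "payload": {"rows": [{"translation":[0,0,-0.004],"rot":[0,0,0],"jaw":0},{"translation":[0,0,-0.004],"rot":[0,0,0],"jaw":0},{"translation":[0,0,0],"rot":[0,0,0],"jaw":0},{"translation":[0,0,0],"rot":[0,0,0],"jaw":0},{"translation":[0,0,0],"rot":[0,0,0],"jaw":0},{"translation":[0,0,0],"rot":[0,0,0],"jaw":0},{"translation":[0,0,0],"rot":[0,0,0],"jaw":0},{"translation":[0,0,0],"rot":[0,0,0],"jaw":0}]}}

```text
time_s: 10.42
ee_pos: [0.6119, 0.0925, 0.301]
eef_rot: [[0.988, -0.154, -0.0], [-0.154, -0.988, -0.0], [-0.0, 0.0, -1.0]]
ft_force: [-1.2, 0.5, 3.3]
finger_gap: 0.0001
grip_force: 1.4
```

```bash
python3 c.py -0.01 8 -.004 -.004 0 0 0 0 0 0
```

```text
t 10.52 meas [-0.0078 -0.008 ] pred [-0.0125  0.0239] zerr -0.0008 F [-1.2  0.5  3.3] tipS [-0.001   0.1231  0.301 ]
est [-0.0079  0.     -0.0024  0.3503  1.6605  0.1995] sd [0.0019 0.0202 0.0034 0.0309 0.1409 0.0221] p 0.0366
plan shares z: [-0.006  0.003] | later [0.001 0.001 0.001 0.001]
traj t [-0.008 -0.008 -0.009 -0.01  -0.01  -0.01  -0.01  -0.01  -0.01  -0.01
 -0.01  -0.01  -0.01  -0.01 ] w [ 0.   -0.01 -0.01 -0.   -0.    0.    0.    0.    0.   -0.   -0.   -0.
  0.    0.  ] p [0.037 0.036 0.037 0.037 0.037 0.037 0.037 0.037 0.037 0.037 0.037 0.037
 0.037 0.037]
```

Emit:
{"api": "step_arm", "payload": {"rows": [{"translation":[0,0,0],"rot":[0,0,0],"jaw":0},{"translation":[0,0,0],"rot":[0,0,0],"jaw":0},{"translation":[0,0,0],"rot":[0,0,0],"jaw":0},{"translation":[0,0,0],"rot":[0,0,0],"jaw":0},{"translation":[0,0,0],"rot":[0,0,0],"jaw":0},{"translation":[0,0,0],"rot":[0,0,0],"jaw":0},{"translation":[0,0,0],"rot":[0,0,0],"jaw":0},{"translation":[0,0,0],"rot":[0,0,0],"jaw":0}]}}

```text
time_s: 11.18
ee_pos: [0.6119, 0.0925, 0.301]
eef_rot: [[0.988, -0.154, -0.0], [-0.154, -0.988, -0.0], [-0.0, 0.0, -1.0]]
ft_force: [-1.2, 0.8, 2.3]
finger_gap: -0.0002
grip_force: 1.4
```

```bash
python3 c.py -0.01 8 0 0 0 0 0 0 0 0
```

```text
t 11.28 meas [-0.0078 -0.0078] pred [-0.0083  0.025 ] zerr -0.0008 F [-1.2  0.8  2.3] tipS [-0.001   0.1231  0.301 ]
est [-7.8000e-03  5.0000e-04 -2.5000e-03  3.5060e-01  1.6462e+00  1.9970e-01] sd [0.0018 0.0199 0.0033 0.0303 0.1424 0.022 ] p 0.0367
plan shares z: [-0.007  0.003] | later [0.001 0.001 0.001 0.001]
traj t [-0.008 -0.008 -0.009 -0.01  -0.01  -0.01  -0.01  -0.01  -0.01  -0.01
 -0.01  -0.01  -0.01  -0.01 ] w [ 0.   -0.01 -0.01 -0.   -0.    0.    0.    0.    0.   -0.   -0.   -0.
  0.    0.  ] p [0.037 0.036 0.037 0.037 0.037 0.037 0.037 0.037 0.037 0.037 0.037 0.037
 0.037 0.037]
```

Perfectly still. I hold on with the same pose.

Emit:
{"api": "step_arm", "payload": {"rows": [{"translation":[0,0,0],"rot":[0,0,0],"jaw":0},{"translation":[0,0,0],"rot":[0,0,0],"jaw":0},{"translation":[0,0,0],"rot":[0,0,0],"jaw":0},{"translation":[0,0,0],"rot":[0,0,0],"jaw":0},{"translation":[0,0,0],"rot":[0,0,0],"jaw":0},{"translation":[0,0,0],"rot":[0,0,0],"jaw":0},{"translation":[0,0,0],"rot":[0,0,0],"jaw":0},{"translation":[0,0,0],"rot":[0,0,0],"jaw":0},{"translation":[0,0,0],"rot":[0,0,0],"jaw":0},{"translation":[0,0,0],"rot":[0,0,0],"jaw":0}]}}

```text
time_s: 12.12
ee_pos: [0.6119, 0.0925, 0.301]
eef_rot: [[0.988, -0.154, -0.0], [-0.154, -0.988, 0.0], [-0.0, -0.0, -1.0]]
ft_force: [-1.2, -0.0, 2.3]
finger_gap: 0.0
grip_force: 1.4
```

```bash
python3 c.py -0.01 8 0 0 0 0 0 0 0 0 0 0
```

```text
t 12.22 meas [-0.0082 -0.0079] pred [-0.008   0.0341] zerr -0.0008 F [-1.2 -0.   2.3] tipS [-0.001   0.1231  0.301 ]
est [-8.000e-03  7.000e-04 -2.400e-03  3.500e-01  1.633e+00  2.012e-01] sd [0.0019 0.0206 0.0034 0.0316 0.1488 0.0221] p 0.0366
plan shares z: [-0.007  0.003] | later [0.001 0.001 0.001 0.001]
traj t [-0.008 -0.008 -0.009 -0.01  -0.01  -0.01  -0.01  -0.01  -0.01  -0.01
 -0.01  -0.01  -0.01  -0.01 ] w [ 0.   -0.   -0.01 -0.   -0.    0.    0.    0.    0.   -0.   -0.   -0.
  0.    0.  ] p [0.037 0.036 0.037 0.037 0.037 0.037 0.037 0.037 0.037 0.037 0.037 0.037
 0.037 0.037]
```

Emit:
{"api": "step_arm", "payload": {"rows": [{"translation":[0,0,0],"rot":[0,0,0],"jaw":0},{"translation":[0,0,0],"rot":[0,0,0],"jaw":0},{"translation":[0,0,0],"rot":[0,0,0],"jaw":0},{"translation":[0,0,0],"rot":[0,0,0],"jaw":0},{"translation":[0,0,0],"rot":[0,0,0],"jaw":0},{"translation":[0,0,0],"rot":[0,0,0],"jaw":0},{"translation":[0,0,0],"rot":[0,0,0],"jaw":0},{"translation":[0,0,0],"rot":[0,0,0],"jaw":0},{"translation":[0,0,0],"rot":[0,0,0],"jaw":0},{"translation":[0,0,0],"rot":[0,0,0],"jaw":0}]}}

```text
time_s: 13.05
ee_pos: [0.612, 0.0925, 0.301]
eef_rot: [[0.988, -0.154, 0.0], [-0.154, -0.988, -0.0], [0.0, 0.0, -1.0]]
ft_force: [-0.6, 0.3, 2.6]
finger_gap: -0.0
grip_force: 1.4
```

```bash
sed -i 's/RATE=.12/RATE=.07/' c.py; python3 c.py -0.155 5 0 0 0 0 0 0 0 0 0 0
```

```text
t 13.15 meas [-0.0077 -0.0077] pred [-0.0082  0.0342] zerr -0.0008 F [-0.6  0.3  2.6] tipS [-0.0009  0.1231  0.301 ]
est [-7.7000e-03  6.0000e-04 -2.4000e-03  3.4970e-01  1.6176e+00  2.0250e-01] sd [0.0019 0.0203 0.0034 0.0316 0.1514 0.0219] p 0.0365
plan shares z: [-0.081 -0.003] | later [0.026 0.024 0.025 0.035]
traj t [-0.008 -0.012 -0.026 -0.041 -0.055 -0.068 -0.079 -0.09  -0.102 -0.113
 -0.125 -0.137 -0.149 -0.15 ] w [ 0.   -0.06 -0.09 -0.09 -0.08 -0.07 -0.07 -0.07 -0.07 -0.07 -0.07 -0.07
 -0.08  0.  ] p [0.036 0.025 0.038 0.04  0.046 0.048 0.049 0.051 0.053 0.055 0.058 0.06
 0.061 0.061]
```

Tilt has stayed within ±0.02 rad of the target since about t=5.3 s, so there are 7+ s on the flag. I ease it back now.

Emit:
{"api": "step_arm", "payload": {"rows": [{"translation":[0,0,-0.08],"rot":[0,0,0],"jaw":0},{"translation":[0,0,-0.08],"rot":[0,0,0],"jaw":0},{"translation":[0,0,-0.005],"rot":[0,0,0],"jaw":0},{"translation":[0,0,-0.005],"rot":[0,0,0],"jaw":0},{"translation":[0,0,-0.005],"rot":[0,0,0],"jaw":0}]}}

```text
time_s: 13.57
ee_pos: [0.6121, 0.0924, 0.3015]
eef_rot: [[0.988, -0.154, -0.0], [-0.154, -0.988, -0.0], [-0.0, 0.0, -1.0]]
ft_force: [-0.6, -0.8, 3.9]
finger_gap: 0.0003
grip_force: 1.5
```

```bash
python3 c.py -0.155 5 -.08 -.08 -.005 -.005 -.005
```

```text
t 13.67 meas [-0.0327 -0.0371] pred [-0.0321  0.0132] zerr -0.0011 F [-0.6 -0.8  3.9] tipS [-0.0007  0.123   0.3015]
est [-0.0421 -0.0946 -0.0023  0.3491  1.6108  0.2028] sd [0.0019 0.0191 0.0036 0.0329 0.1553 0.0217] p 0.0401
plan shares z: [0.045 0.027] | later [0.026 0.038 0.048 0.053]
traj t [-0.043 -0.058 -0.069 -0.079 -0.09  -0.101 -0.112 -0.124 -0.136 -0.148
 -0.15  -0.15  -0.15  -0.15 ] w [-0.1  -0.07 -0.06 -0.06 -0.07 -0.07 -0.07 -0.07 -0.07 -0.07  0.    0.
  0.    0.  ] p [0.04  0.049 0.047 0.049 0.05  0.053 0.054 0.057 0.059 0.061 0.061 0.061
 0.061 0.061]
```

Emit:
{"api": "step_arm", "payload": {"rows": [{"translation":[0,0,0.042],"rot":[0,0,0],"jaw":0},{"translation":[0,0,0.042],"rot":[0,0,0],"jaw":0},{"translation":[0,0,0.024],"rot":[0,0,0],"jaw":0},{"translation":[0,0,0.024],"rot":[0,0,0],"jaw":0},{"translation":[0,0,0.024],"rot":[0,0,0],"jaw":0}]}}

```text
time_s: 14.08
ee_pos: [0.6122, 0.0926, 0.2988]
eef_rot: [[0.988, -0.154, 0.001], [-0.154, -0.988, 0.0], [0.001, -0.0, -1.0]]
ft_force: [1.2, -0.3, 3.2]
finger_gap: -0.0001
grip_force: 1.7
```

```bash
python3 c.py -0.155 5 .042 .042 .024 .024 .024
```

```text
t 14.18 meas [-0.0714 -0.0746] pred [-0.0745  0.0133] zerr -0.0001 F [ 1.2 -0.3  3.2] tipS [-0.0007  0.1232  0.2988]
est [-0.0777 -0.0602 -0.0023  0.3482  1.5955  0.2029] sd [0.0019 0.0201 0.0037 0.0337 0.1454 0.0216] p 0.0482
plan shares z: [-0.004  0.013] | later [0.024 0.028 0.028 0.028]
traj t [-0.078 -0.089 -0.101 -0.113 -0.125 -0.137 -0.149 -0.15  -0.15  -0.15
 -0.15  -0.15  -0.15  -0.15 ] w [-0.06 -0.07 -0.07 -0.07 -0.07 -0.07 -0.07  0.    0.    0.    0.    0.
  0.    0.  ] p [0.048 0.049 0.053 0.054 0.057 0.059 0.061 0.061 0.061 0.061 0.061 0.061
 0.061 0.061]
```

Emit:
{"api": "step_arm", "payload": {"rows": [{"translation":[0,0,-0.004],"rot":[0,0,0],"jaw":0},{"translation":[0,0,-0.004],"rot":[0,0,0],"jaw":0},{"translation":[0,0,0.013],"rot":[0,0,0],"jaw":0},{"translation":[0,0,0.013],"rot":[0,0,0],"jaw":0},{"translation":[0,0,0.013],"rot":[0,0,0],"jaw":0}]}}

```text
time_s: 14.6
ee_pos: [0.6122, 0.0925, 0.2962]
eef_rot: [[0.988, -0.154, 0.0], [-0.154, -0.988, -0.0], [0.0, 0.0, -1.0]]
ft_force: [1.4, 0.2, 3.7]
finger_gap: -0.0
grip_force: 2.0
```

```bash
python3 c.py -0.155 5 -.004 -.004 .013 .013 .013
```

```text
t 14.7 meas [-0.1126 -0.1166] pred [-0.1064  0.0143] zerr -0.0008 F [1.4 0.2 3.7] tipS [-0.0007  0.1231  0.2962]
est [-0.1216 -0.0919 -0.0023  0.3488  1.6164  0.204 ] sd [0.0019 0.0207 0.0036 0.0333 0.1307 0.0226] p 0.0554
plan shares z: [0.039 0.031] | later [0.026 0.023 0.019 0.016]
traj t [-0.123 -0.137 -0.148 -0.15  -0.15  -0.15  -0.15  -0.15  -0.15  -0.15
 -0.15  -0.15  -0.15  -0.15 ] w [-0.09 -0.08 -0.06  0.    0.    0.    0.    0.    0.    0.    0.    0.
  0.    0.  ] p [0.056 0.063 0.063 0.063 0.063 0.062 0.062 0.062 0.061 0.061 0.061 0.061
 0.061 0.06 ]
```

Emit:
{"api": "step_arm", "payload": {"rows": [{"translation":[0,0,0.03],"rot":[0,0,0],"jaw":0},{"translation":[0,0,0.03],"rot":[0,0,0],"jaw":0},{"translation":[0,0,0.02],"rot":[0,0,0],"jaw":0},{"translation":[0,0,0.01],"rot":[0,0,0],"jaw":0},{"translation":[0,0,0.01],"rot":[0,0,0],"jaw":0}]}}

```text
time_s: 15.12
ee_pos: [0.6121, 0.0925, 0.2955]
eef_rot: [[0.988, -0.154, 0.001], [-0.154, -0.988, 0.0], [0.001, -0.0, -1.0]]
ft_force: [1.6, 0.1, 3.9]
finger_gap: 0.0001
grip_force: 2.2
```

```bash
python3 c.py -0.155 5 .03 .03 .02 .01 .01
```

```text
t 15.22 meas [-0.1503 -0.1507] pred [-0.1466  0.0066] zerr -0.0 F [1.6 0.1 3.9] tipS [-0.0008  0.1232  0.2955]
est [-1.4980e-01  1.3000e-03 -2.2000e-03  3.4920e-01  1.6517e+00  2.0370e-01] sd [0.0004 0.0058 0.0035 0.0324 0.1229 0.0231] p 0.0601
plan shares z: [-0. -0.] | later [-0. -0. -0. -0.]
traj t [-0.15 -0.15 -0.15 -0.15 -0.15 -0.15 -0.15 -0.15 -0.15 -0.15 -0.15 -0.15
 -0.15 -0.15] w [-0.  0.  0.  0.  0.  0.  0.  0.  0.  0.  0.  0.  0.  0.] p [0.06 0.06 0.06 0.06 0.06 0.06 0.06 0.06 0.06 0.06 0.06 0.06 0.06 0.06]
```

It is on the rest. I lift off smoothly.

Emit:
{"api": "step_arm", "payload": {"rows": [{"translation":[0,0,-0.07],"rot":[0,0,0],"jaw":0},{"translation":[0,0,-0.14],"rot":[0,0,0],"jaw":0},{"translation":[0,0,-0.21],"rot":[0,0,0],"jaw":0},{"translation":[0,0,-0.28],"rot":[0,0,0],"jaw":0},{"translation":[0,0,-0.35],"rot":[0,0,0],"jaw":0},{"translation":[0,0,-0.42],"rot":[0,0,0],"jaw":0},{"translation":[0,0,-0.55],"rot":[0,0,0],"jaw":0},{"translation":[0,0,-0.7],"rot":[0,0,0],"jaw":0},{"translation":[0,0,-0.7],"rot":[0,0,0],"jaw":0},{"translation":[0,0,-0.7],"rot":[0,0,0],"jaw":0}]}}

```text
time_s: 16.05
ee_pos: [0.6122, 0.0927, 0.4012]
eef_rot: [[0.988, -0.154, 0.002], [-0.154, -0.988, 0.001], [0.002, -0.002, -1.0]]
ft_force: [0.7, 0.6, 0.1]
finger_gap: -0.0
grip_force: 0.0
```

Run:
```python
from h import *
o=telemetry.get_obs(); print(o["ee_pos"],o["ft_force"])
for i in range(2):
    p,d=eyes.snapshot("scene");print(rails(p,d))
m=red(p);m[:60]=0;m[120:]=0;m[:,:330]=0;m[:,400:]=0
P,u,v=cloud(C0,d,m);print("roller top z",P[:,2].max(),u.mean(),v.mean(), "start .3294 363.1 93.6")
f=np.load("pics/scene0.npz")["p"]; df=abs(p.astype(int)-f).max(2)[150:420,200:600]; print("changed px",[(df[a:b,c:e]>60).sum() for a,b,c,e in ((120,180,0,50),(55,120,195,260),(0,110,20,90))])
```

```text
[0.61215542 0.09272678 0.40120952] [0.7087798  0.551968   0.05171471]
(np.float64(-0.15046509316512433), np.float64(0.20135264323865013), np.int64(1998), np.float64(0.0014985687198457525))
(np.float64(-0.15062970550480181), np.float64(0.20137929379027336), np.int64(1994), np.float64(0.001433223196726581))
roller top z 0.3297213053427193 365.5 94.84763313609467 start .3294 363.1 93.6
changed px [np.int64(0), np.int64(0), np.int64(2337)]
```

```bash
python3 -c "
from station import order
print(order.finish_job())"
```

```text
the job is handed in; nothing more can be done
None
```

The job is handed in, with no verdict returned: I pressed only on the roller's top, held the needle on the flag for about 8 s by camera feedback (measured tilt within about 0.01 rad of the flag middle, itself known to about 0.02 rad), then eased the cradle onto its rest at about 0.1 rad/s and let go; the roller is sprung out, the jar and reel look unmoved, and I did not check the clamp (pixels there changed, probably the arm's shadow).

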